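# Cover the denture and bring the brush over the cast

## Task

Get ready to brush the dust off the plaster cast. First slide the tray's cover fully shut over the denture, then draw the brush out of its leaning sleeve and hold it still over the middle of the cast, level, bristles facing down, about 8 cm above the cast. Finish holding it there with the gripper, and leave the cast, the small wheel and the flat tin where they are.

Things in the scene. Friction and masses are not known exactly. Their poses are not given: they have to be found in the camera images.
- tray: fixed grey plastic tray, 84 (x) x 190 (y) x 44.5 mm, origin under its centre. Its -y half is an open well (with a denture 18 mm high in it), its +y half a deck on which the cover parks; the cover runs along y between two side rails 66 mm apart inside whose tops are 44.5 mm high
- cover (a joint): slide of the cover along the tray's y, m: 0 = fully shut over the well (a hard stop), 0.085 = fully open; it starts 0.055 to 0.085 open. Shutting moves the cover toward the tray's -y. About 1.2 N of friction, stays where it is left
- cover_ridge (a point): middle of the upright grip ridge on the flat aluminium cover (cover 71 x 96 x 4 mm): ridge 36 mm along x, 10 mm thick along y (the sliding direction), 19 mm high above the cover; this point is 9 mm below the ridge's top and 10 mm above the cover's upper face. Its axes are the tray's
- stand_mouth (a point): fixed white plastic stand on a 70 x 104 x 8 mm foot, with a square sleeve (bore 15 mm, 50 mm deep, outside 22 mm) leaning 45 degrees from upright toward the stand's +y; this point is the centre of the sleeve's mouth, 65 mm above the worktop. Axes are the stand's: x across, y toward the side to which the sleeve leans, z up
- brush_grip (a point): denture brush, 170 mm long, 22 g: point on the handle's axis, 85 mm from either end. Handle 12 x 12 mm, from 30 mm toward the head to 85 mm away from it; then neck and head, 50 mm. Its last 50 mm stand in the sleeve at the start (1.5 mm play each side), head up, bristles on the underside. Axes: x across (pinch along it), y along the handle away from the head, z the way the bristles face
- brush_head (a point): middle of the bristle tips of the brush, 65 mm from brush_grip toward the head (-y) and 13 mm to the bristle side (+z); same axes as brush_grip, z the way the bristles face
- brush: the same denture brush; origin 6 mm from brush_grip on the side away from the bristles, same axes
- cast_centre (a point): dental plaster cast, horseshoe-shaped arch of teeth, 50 x 62 x 31 mm, standing loose on the worktop; this point is its centre, half-way up, z up. It may change places with the small wheel
- spare_wheel: bystander: small flat grinding wheel, 40 mm across, 12 mm high, origin under its centre
- tin: bystander: flat round tin, 68 mm across, 25 mm high, origin under its centre
- stand: the fixed stand with the leaning sleeve; origin under the centre of its foot, axes as stand_mouth; mouth 5 mm toward +y and 65 mm up from here

How it is judged (in metres and radians):
On the way, in this order (a step that is already met when the one before it is completed fails the run):
1. the cover is fully shut over the well (value of joint cover below 0.005 m), for 0.2 s.
2. the brush has been drawn out of the sleeve by the fingers (value of joint cover below 0.005 m and distance between brush_grip and stand_mouth above 0.08 m and contact force between the fingers and brush above 1 N), for 0.2 s.
At the end, for the whole second after the job is handed in: Cover within 5 mm of shut; fingers hold the brush still, free of stand and tray, level and bristles down within 20 deg, bristle tips within 30 mm horizontally of the cast's centre and 70-180 mm above the worktop (4-15 cm over the cast); cast, wheel and tin within 30 mm of their starts (value of joint cover below 0.005 m and angle between brush_head's own z axis and vertical above 2.79 rad and horizontal distance between brush_head and cast_centre below 0.03 m and height (world z) of brush_head between 0.07 and 0.18 m and contact force between the fingers and brush above 1 N and contact force between brush and stand below 0.1 N and contact force between brush and tray below 0.1 N and linear speed of brush below 0.03 m/s and distance of each of cast_centre, spare_wheel, tin from where it was at the start of the episode below 0.03 m); the arm keeps its last pose, push and grip.
It fails at once if the brush is taken from the sleeve while the cover is open (value of joint cover above 0.006 m and distance between brush_grip and stand_mouth above 0.065 m).
It fails at once if the cast is pushed away or knocked over (distance of cast_centre from where it was at the start of the episode above 0.04 m or angle between cast_centre's own z axis and vertical above 0.6 rad).
It fails at once if the small wheel or the tin is pushed away (distance of any of spare_wheel, tin from where it was at the start of the episode above 0.04 m).
It also fails if it takes over 53 s, if anything falls off the work surface, if the arm or the gripper's body presses on something with over 40 N, if the wrist force passes 120 N, or if a joint passes its speed limit or range.

## Robot

A 6-joint arm with a two-finger parallel gripper is mounted at the origin on a cart in front of the work surface, level with it; the furniture and walls round the work are solid. World frame = base frame: x ahead of the robot, y to its left, z up, the work surface at z = 0. Lengths are in mm, angles in degrees, forces in N, time in s.
With the tool pointing down it reaches from about 300 to 850 mm from the base axis. Payload 4.2 kg.
Tool frame: the origin (TCP) lies at the very end of the fingers, on their centre line; the grasp point (between the pads) lies env.grip_point_offset behind it (env.grip_point_offset is the distance from the TCP to the grasp point, in mm); z points along the fingers, y is the direction in which the jaws open and shut (so a half turn about z gives the same grasp; the last joint's range is limited). The gripper opens to 91 mm and grips with 3 to 60 N. Pads are 32 mm wide; open, the fingers measure 118 mm over their backs; the gripper's body (76 mm by 178 mm) begins 60 mm behind the grasp point.
Start: joints at [-66.406, 18.312, 89.639, -0, 72.044, -1.146], TCP at [240.646, -522.238, 213.976] pointing down, gripper open.
Joint ranges: [-177.97, 177.97], [-48.28, 115.42], [12.27, 149.76], [-77.06, 257.06], [2.81, 150.46], [-146.56, 146.56]. Speed limits (degrees/s): [147.25, 147.25, 180, 180, 180, 180].

## Interface

Orientations are given as [roll, pitch, yaw] about the fixed x, y, z axes, in that order (R = Rz(yaw) Ry(pitch) Rx(roll)).
In Python, from workcell import env, grab_frame, camera_params gives the robot as it stands. The module is installed in compiled form; this text tells all that it offers.
- The arm moves only by the shell command python3 -m creep 'ROWS' [OPENING] [FORCE]. ROWS is a JSON object of lists of equal length, an entry for each row: "offset": the shift along the tool's x, y, z in m, a list of three; "rotation": the turn, a rotation vector about the tool's x, y, z in degrees, a list of three. A call has 1 to 5 rows; each row shifts and turns the commanded pose from where the row before left it, along the tool's axes as they then stand; what a row does not reach is not made up. A row lasts 1/8 s, in which the tool goes at most 62.5 mm and 10.7 degrees, less where a joint would pass 70% of its speed; a pose out of reach is approached as far as the arm can. A call is refused whole if a number of a shift passes 0.0625 or a number of a turn 10.7, either way. A call with a gripper value outside its range is refused whole. OPENING is the closure, from 0 (fully open) to 1 (shut), set as the call begins (- or left out, the last holds). The fingers move at their own pace and stop on an object; FORCE is the grip in N (left out, the last holds). Time passes only in rows, so rows that do not move let the fingers close. It gives the time, the measured TCP pose, the force and the opening at its end, in the units of the state.
- env.state(): the state, without advancing time (a new reading comes with each control period).
- grab_frame(name): name is "side" or "top"; returns the picture (420x560x3 uint8, red, green, blue); there is no depth.
- camera_params(name): a dict with "mtx" (3x3 intrinsics, pixels), "R" (3x3) and "t" (3): a world point X has camera coordinates R X + t. Camera axes: x right, y down, z forward; pixel columns grow to the right and rows downward; lengths in mm; the calibration is good to about 2 mm. A picture is of the moment at which its call begins. camera_params takes no time and is no camera call.
- env.job_done(): hands the job in, once; it reports no verdict.
The state is a dict: "time_s": time; "qpos": joint angles; "qvel": joint speeds; "effort": joint torques, N m; "ee_pos": TCP position; "ee_rot": TCP orientation; "force": force on the tool from outside, world axes, zero at the start; "torque": the same for the moment, N m; "gripper_width": finger opening in mm.
Only numpy, scipy, OpenCV 4.12 (cv2) and the standard library are available. Lean on these libraries where they do the work, as an engineer would, in place of code of your own. Each camera call takes 0.05 s, during which the arm holds its last target.

## Working session

There is one attempt and no reset: what is moved stays moved. The work goes in short steps, Python scripts to look and compute and a shell command to move; the robot and the scene stay as the last step left them, time stands still between calls to the robot, and variables do not carry over. Pictures are saved under pics/ and viewed, and the job is handed in when it is done.

```bash
mkdir -p pics; python3 - <<'E'
from workcell import env, grab_frame, camera_params
import cv2
for n in ("side","top"):
    cv2.imwrite(f"pics/{n}0.png",cv2.cvtColor(grab_frame(n),cv2.COLOR_RGB2BGR))
    p=camera_params(n);print(n,p["mtx"],p["R"],p["t"],-p["R"].T@p["t"])
print(env.state(),env.grip_point_offset)
E
```

```text
side [[407.55908402   0.         283.12695077]
 [  0.         407.55908402 209.26046045]
 [  0.           0.           1.        ]] [[-0.81091579 -0.58515949  0.00198632]
 [-0.3083375   0.42440512 -0.85135673]
 [ 0.49733647 -0.69099108 -0.52458343]] [370.387448   278.02238029 609.00747383] [ 83.19613245 519.56034021 555.43574353]
top [[419.88518757   0.         279.87085379]
 [  0.         419.88518757 203.94241069]
 [  0.           0.           1.        ]] [[ 0.12529944 -0.99209361  0.00709307]
 [-0.96612433 -0.12363919 -0.22653285]
 [ 0.22561877  0.02153165 -0.9739777 ]] [-100.37745277  493.11083244  917.17024284] [ 282.05278766  -58.36419274 1005.72114745]
{'time_s': 0.1, 'qpos': array([-6.64055050e+01,  1.83481381e+01,  8.96981243e+01,  7.75460498e-04,
        7.20440932e+01, -1.14418716e+00]), 'qvel': array([-0.05278223, -0.13025711, -0.18024858, -0.02339153, -0.1138749 ,
       -0.13316769]), 'effort': array([ 2.21284822e-04, -4.13331842e+01, -2.32510257e+01,  7.28228688e-02,
        4.22100874e-02, -5.91236380e-05]), 'ee_pos': array([ 240.46978   , -521.81571136,  213.21150312]), 'ee_rot': array([-1.79909677e+02, -2.54143118e-03,  2.47384405e+01]), 'force': array([ 0.6590727 ,  1.4070795 , -0.88740196]), 'torque': array([ 0.00967571, -0.05319887,  0.00685073]), 'gripper_width': 91.33779439090566} 18.8
```

View pics/side0.png

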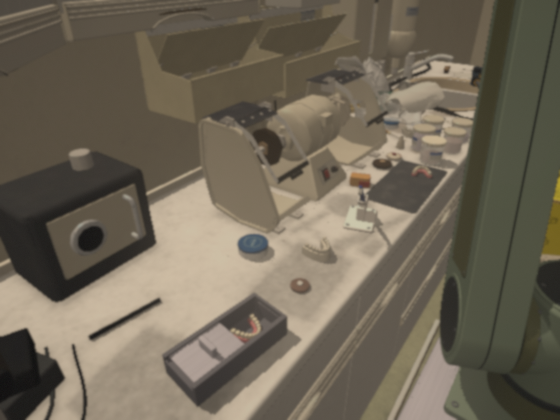

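View pics/top0.png

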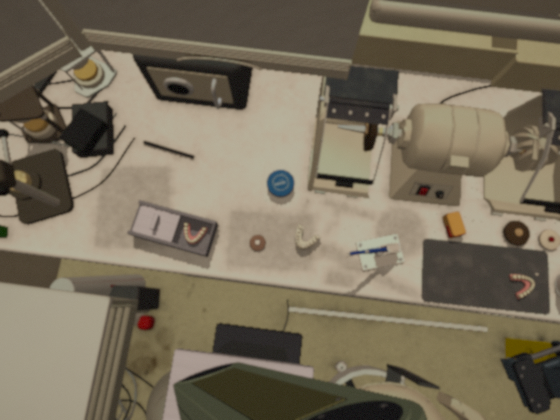

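The side view shows the tray at about (228,345), wheel (300,286), cast (318,248), stand (360,215) and tin (253,246). In the top view they are at about (173,230), (258,242), (306,238), (380,252) and (281,183). I'll enlarge both.

```bash
python3 - <<'E'
import cv2
t=cv2.imread("pics/top0.png");s=cv2.imread("pics/side0.png")
def c(im,x,y,w,h,k,n): cv2.imwrite(n,cv2.resize(im[y:y+h,x:x+w],None,fx=k,fy=k,interpolation=cv2.INTER_CUBIC))
c(t,120,190,110,75,7,"pics/a.png");c(t,290,215,130,80,6,"pics/b.png")
c(s,150,280,150,120,5,"pics/c.png");c(s,280,165,120,110,5,"pics/d.png")
E
```

```text
(no output)
```

View pics/a.png

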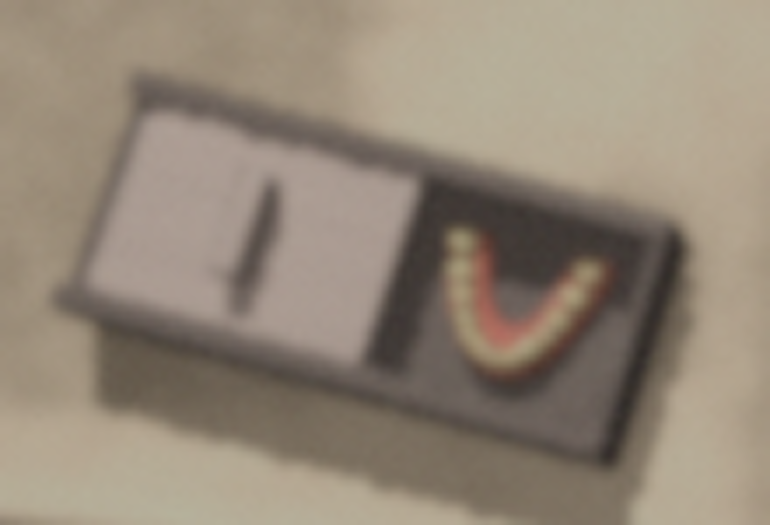

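View pics/b.png

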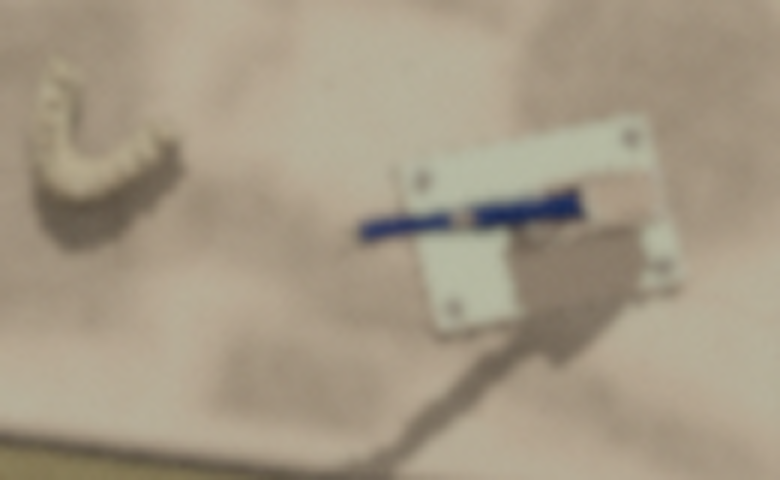

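View pics/c.png

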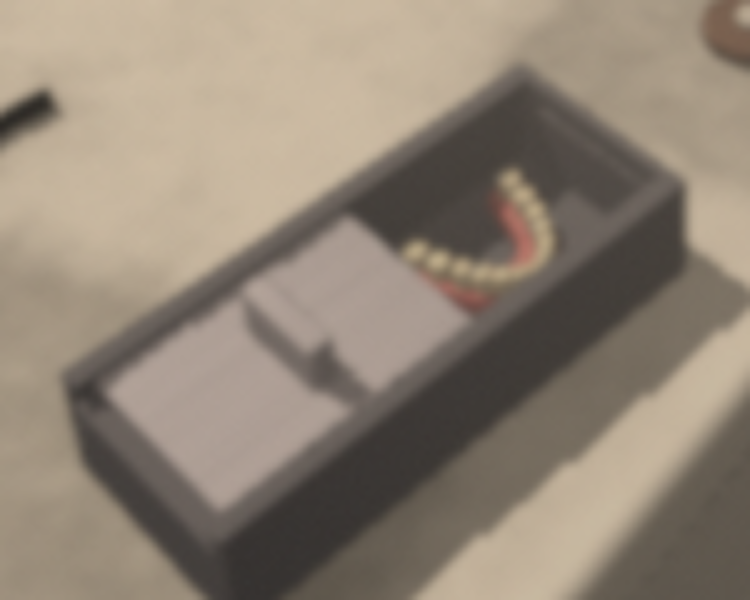

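View pics/d.png

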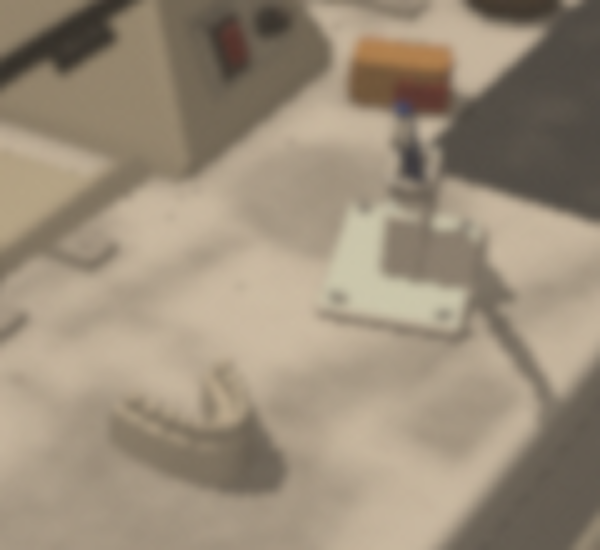

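```bash
cat > h.py <<'E'
import numpy as np, cv2
from workcell import env, grab_frame, camera_params
P={n:camera_params(n) for n in ("side","top")}
def ray(n,px):
    p=P[n];d=p["R"].T@np.linalg.inv(p["mtx"])@np.array([px[0],px[1],1.]);return -p["R"].T@p["t"],d/np.linalg.norm(d)
def plane(n,px,z):
    c,d=ray(n,px);return c+d*(z-c[2])/d[2]
def tri(a,b):
    c1,d1=ray("side",a);c2,d2=ray("top",b)
    s=np.linalg.lstsq(np.stack([d1,-d2],1),c2-c1,rcond=None)[0]
    x,y=c1+s[0]*d1,c2+s[1]*d2;return (x+y)/2,np.linalg.norm(x-y)
def proj(n,X):
    p=P[n];v=p["mtx"]@(p["R"]@np.asarray(X,float)+p["t"]);return v[:2]/v[2]
E
cat > a.py <<'E'
from h import *
np.set_printoptions(precision=1,suppress=True)
A=lambda x,y:(120+x/7-.5,190+y/7-.5); B=lambda x,y:(290+x/6-.5,215+y/6-.5)
C=lambda x,y:(150+x/5-.5,280+y/5-.5); D=lambda x,y:(280+x/5-.5,165+y/5-.5)
tc=[plane("top",A(*p),44.5) for p in [(138,75),(58,298),(682,225),(608,465)]]
sc=[plane("side",C(*p),44.5) for p in [(65,380),(215,548),(520,65),(686,185)]]
for t,s in zip(tc,sc):print("tray corner",t,s)
for T in(tc,sc):
    c=sum(T)/4; d=(T[0]+T[1]-T[2]-T[3])/2; print("centre",c,"yaw y-axis",np.degrees(np.arctan2(d[1],d[0])),np.linalg.norm(d))
print("ridge ends", tri(C(248,285),A(268,180)),tri(C(325,350),A(235,300)))
f=[(403,165),(640,115),(683,290),(438,335)]
F=[plane("top",B(*p),8) for p in f]
for p in F:print("foot",p)
c=sum(F)/4;d=(F[0]+F[3]-F[1]-F[2])/2;print(c,np.degrees(np.arctan2(d[1],d[0])),np.linalg.norm(d))
f2=[(318,312),(350,200),(488,235),(462,335)]
for p in f2:print("foot side",plane("side",D(*p),8))
c=sum(plane("side",D(*p),8) for p in f2)/4;print(c)
print("brush tip",tri(D(402,105),B(362,230)))
E
python3 a.py
python3 - <<'E'
import cv2
t=cv2.imread("pics/top0.png");s=cv2.imread("pics/side0.png")
def c(im,x,y,w,h,k,n): cv2.imwrite(n,cv2.resize(im[y:y+h,x:x+w],None,fx=k,fy=k,interpolation=cv2.INTER_CUBIC))
c(t,345,230,60,45,13,"pics/e.png");c(s,340,175,50,60,10,"pics/f.png")
E
```

```text
tray corner [471.7 291.8  44.5] [468.7 294.7  44.5]
tray corner [394.  302.8  44.5] [390.4 307.6  44.5]
tray corner [444.2 102.8  44.5] [444.  108.7  44.5]
tray corner [362.6 114.   44.5] [362.4 120.7  44.5]
centre [418.1 202.8  44.5] yaw y-axis 81.14137241637906 191.19073584409114
centre [416.4 207.9  44.5] yaw y-axis 81.95692081344 188.3579208336044
ridge ends (array([442.3, 240.5,  52.8]), np.float64(4.237997231830756)) (array([403. , 244.3,  53.7]), np.float64(7.972116849318002))
foot [ 443.8 -230.3    8. ]
foot [ 475.9 -322.9    8. ]
foot [ 408.3 -344.2    8. ]
foot [ 378.5 -249.6    8. ]
[ 426.6 -286.7    8. ] 108.2713789836038 98.61129603980484
foot side [ 439.  -220.6    8. ]
foot side [ 475.8 -322.6    8. ]
foot side [ 402.7 -333.     8. ]
foot side [ 374.7 -243.4    8. ]
[ 423.1 -279.9    8. ]
brush tip (array([ 397.1, -194.8,  145. ]), np.float64(0.7364267551500707))
```

View pics/e.png

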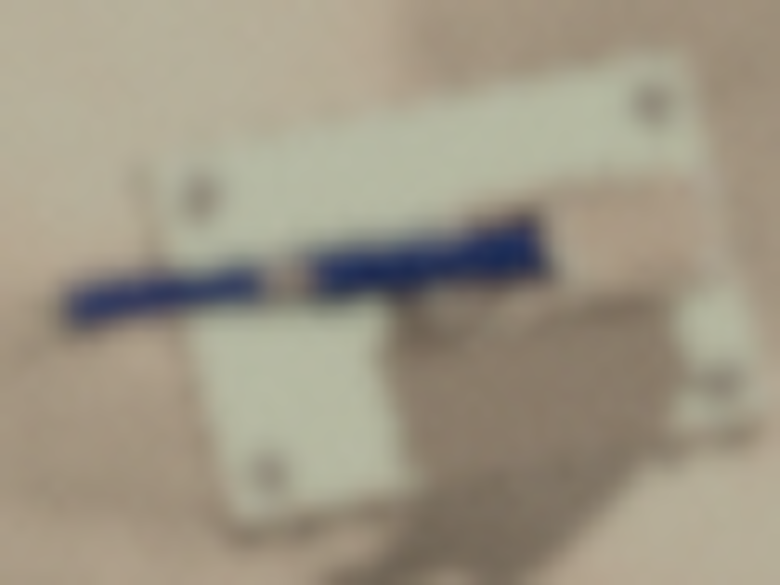

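View pics/f.png

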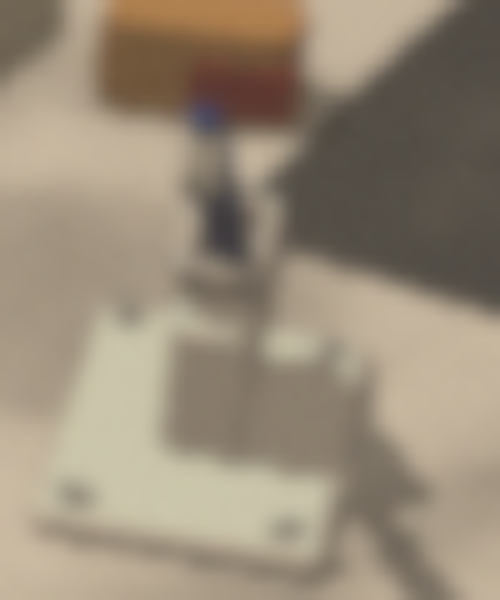

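```bash
cat >> a.py <<'E'
print("cast top",plane("top",B(108,128),28)); print("cast side",plane("side",D(182,418),18))
for p in [(38,75),(60,60),(175,130),(40,175),(75,200),(110,185)]: print(plane("top",B(*p),31))
print("wheel",plane("top",(257.5,242),12),"tin",plane("top",(280,183),25),plane("side",(253,245),20))
u=np.array([np.cos(np.radians(108)),np.sin(np.radians(108)),0]);m=np.array([423.5,-279,65])
ax=(u+[0,0,1])*.7071
for k in(-15,0,35,65,120): print(k,m+k*ax,proj("top",m+k*ax),proj("side",m+k*ax))
E
python3 a.py|tail -16
cat > mv.py <<'E'
# prints delta from current pose to target (x y z, rot matrix from rpy) in tool axes
import sys
from h import *
from scipy.spatial.transform import Rotation as Ro
s=env.state();np.set_printoptions(precision=2,suppress=True)
R=Ro.from_euler('xyz',s["ee_rot"],degrees=True)
a=[float(v) for v in sys.argv[1:7]]
T=Ro.from_euler('xyz',a[3:],degrees=True)
print("t",s["time_s"],"pos",s["ee_pos"],"rpy",s["ee_rot"],"q",s["qpos"],"F",s["force"],"w",s["gripper_width"])
d=np.array(a[:3])-s["ee_pos"]
print("shift in current tool",R.inv().apply(d),"in target tool",T.inv().apply(d),"rotvec",np.degrees((R.inv()*T).as_rotvec()))
E
python3 mv.py 422 242 120 180 0 171.5
```

```text
[ 423.1 -279.9    8. ]
brush tip (array([ 397.1, -194.8,  145. ]), np.float64(0.7364267551500707))
cast top [ 440.4 -110.8   28. ]
cast side [440.6 -99.6  18. ]
[457.3 -81.1  31. ]
[464.4 -89.   31. ]
[ 442.5 -136.7   31. ]
[418.3 -86.4  31. ]
[ 410.3 -101.1   31. ]
[ 417.8 -113.9   31. ]
wheel [413.3   4.7  12. ] tin [561.  -30.5  25. ] [556.9 -25.8  20. ]
-15 [ 426.8 -289.1   54.4] [385.6 249.8] [362.6 200. ]
0 [ 423.5 -279.    65. ] [382.2 250.1] [362.4 198.3]
35 [ 415.9 -255.5   89.7] [374.  250.9] [362.  194.2]
65 [ 409.3 -235.3  111. ] [366.6 251.6] [361.5 190.4]
120 [ 397.3 -198.3  149.9] [352.  252.9] [360.7 182.8]
t 0.1 pos [ 240.47 -521.82  213.21] rpy [-179.91   -0.     24.74] q [-66.41  18.35  89.7    0.    72.04  -1.14] F [ 0.66  1.41 -0.89] w 91.33779439090566
shift in current tool [ 484.51 -617.6    94.21] in target tool [-66.64 782.26  93.21] rotvec [  -0.03   -0.12 -146.76]
```

```bash
python3 -m creep '{"offset":[[0.03,-0.038,0],[0.03,-0.038,0],[0.03,-0.038,0],[0.03,-0.038,0],[0.03,-0.038,0]],"rotation":[[0,0,0],[0,0,0],[0,0,0],[0,0,0],[0,0,0]]}' 0 20
```

```text
time_s: 0.72
ee_pos: [297.3, -285.2, 213.7]
ee_rot: [-180.0, -0.0, 24.7]
force: [0.5, 0.2, 0.3]
gripper_width: 91.2
```

```bash
python3 -m creep '{"offset":[[0.03,-0.038,0],[0.03,-0.038,0],[0.03,-0.038,0],[0.03,-0.038,0],[0.03,-0.038,0]],"rotation":[[0,0,0],[0,0,0],[0,0,0],[0,0,0],[0,0,0]]}' 0
```

```text
time_s: 1.35
ee_pos: [354.0, -50.0, 213.8]
ee_rot: [180.0, -0.0, 24.7]
force: [1.4, -1.0, -0.0]
gripper_width: 91.3
```

```bash
python3 -m creep '{"offset":[[0.03,-0.038,0],[0.03,-0.038,0],[0.03,-0.038,0],[0.03,-0.038,0],[0.03,-0.038,0]],"rotation":[[0,0,0],[0,0,0],[0,0,0],[0,0,0],[0,0,0]]}' 0; python3 mv.py 422 242 120 180 0 171.5
```

```text
time_s: 1.98
ee_pos: [410.7, 185.4, 213.7]
ee_rot: [180.0, 0.0, 24.8]
force: [0.6, -0.7, 0.2]
gripper_width: 91.0
t 1.975 pos [410.71 185.37 213.69] rpy [179.98   0.02  24.77] q [ 22.84   7.06 104.74  -0.02  68.22  88.08] F [ 0.61 -0.7   0.2 ] w 91.0481222363492
shift in current tool [ 34.01 -46.72  93.66] in target tool [-2.79 57.68 93.69] rotvec [  -0.02    0.03 -146.73]
```

```bash
python3 -m creep '{"offset":[[0,0,0],[0,0,0],[0,0,0],[0,0,0],[0,0,0]],"rotation":[[0,0,8.3],[0,0,8.3],[0,0,8.3],[0,0,8.3],[0,0,0]]}' 0 && python3 -m creep '{"offset":[[0.001,-0.029,0.04],[0.002,-0.029,0.045],[0,0,0]],"rotation":[[0,0,0],[0,0,0],[0,0,0]]}' 0 
python3 - <<'E'
from h import *
for n,(x,y,w,h,k) in {"side":(150,240,150,160,4),"top":(100,170,150,110,5)}.items():
    im=cv2.cvtColor(grab_frame(n),cv2.COLOR_RGB2BGR);cv2.imwrite(f"pics/{n}1.png",cv2.resize(im[y:y+h,x:x+w],None,fx=k,fy=k,interpolation=cv2.INTER_CUBIC))
E
python3 mv.py 422 242 120 180 0 -8.5
```

```text
time_s: 2.6
ee_pos: [410.5, 183.7, 213.6]
ee_rot: [180.0, 0.0, -8.4]
force: [-0.3, 0.2, -0.1]
gripper_width: 91.3
time_s: 2.98
ee_pos: [420.3, 240.6, 126.0]
ee_rot: [179.7, 0.3, -8.2]
force: [-0.7, 0.1, -0.2]
gripper_width: 90.9
t 3.075 pos [422.33 240.44 129.28] rpy [179.96   0.01  -8.35] q [ 28.32  14.66 108.28  -0.03  57.09 126.69] F [-0.14 -0.13 -0.02] w 91.15233419063368
shift in current tool [-0.55 -1.51  9.28] in target tool [-0.55 -1.5   9.28] rotvec [0.04 0.01 0.15]
```

View pics/side1.png

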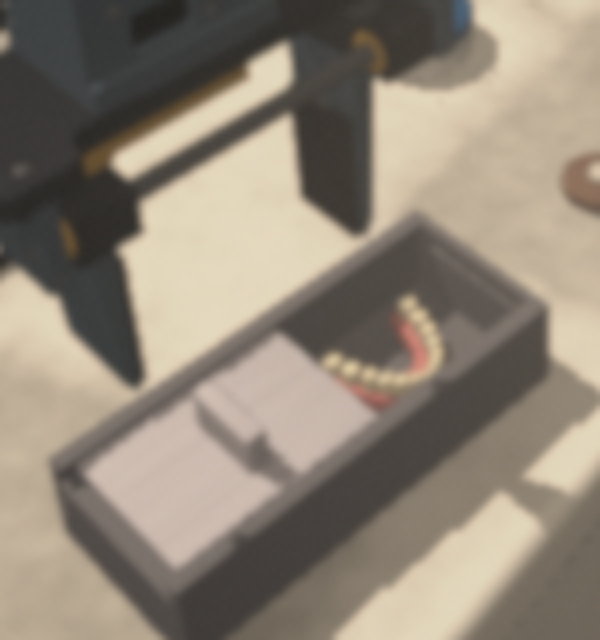

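View pics/top1.png

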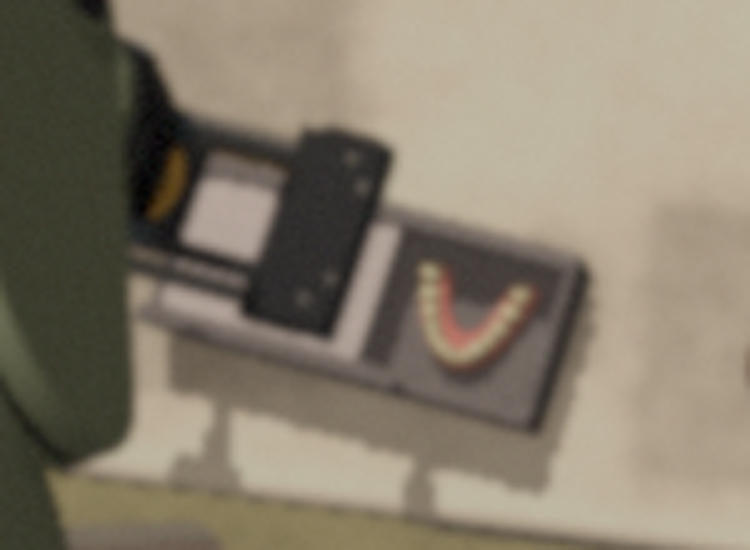

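```bash
python3 -m creep '{"offset":[[-0.001,-0.002,0.02],[0,0,0.02],[0,0,0.02],[0,0,0.02],[0,0,0]],"rotation":[[0,0,0],[0,0,0],[0,0,0],[0,0,0],[0,0,0]]}' 0.4 && python3 -m creep '{"offset":[[0,0,0.003],[0,0,0],[0,0,0]],"rotation":[[0,0,0],[0,0,0],[0,0,0]]}' 0.4 
python3 - <<'E'
from h import *
for n,(x,y,w,h,k) in {"side":(150,240,150,160,4)}.items():
    im=cv2.cvtColor(grab_frame(n),cv2.COLOR_RGB2BGR);cv2.imwrite(f"pics/{n}2.png",cv2.resize(im[y:y+h,x:x+w],None,fx=k,fy=k,interpolation=cv2.INTER_CUBIC))
E
python3 mv.py 422 242 46 180 0 -8.5
```

```text
time_s: 3.7
ee_pos: [421.8, 242.1, 49.7]
ee_rot: [180.0, -0.0, -8.5]
force: [0.2, 0.4, -0.4]
gripper_width: 55.0
time_s: 4.08
ee_pos: [422.0, 243.0, 46.6]
ee_rot: [-180.0, -0.1, -8.5]
force: [-0.0, -0.2, -0.4]
gripper_width: 54.6
t 4.125 pos [421.9  242.96  46.44] rpy [-179.97   -0.05   -8.45] q [ 28.59  20.64 114.23  -0.01  45.08 127.05] F [-0.33  0.07 -0.12] w 54.771866713378294
shift in current tool [0.24 0.94 0.43] in target tool [0.24 0.94 0.44] rotvec [-0.03 -0.05  0.05]
```

View pics/side2.png

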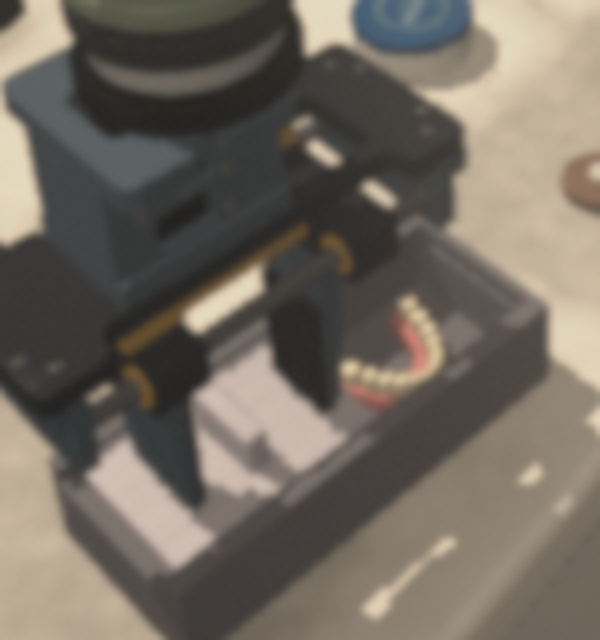

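The side view shows the fingers straddling the ridge: ridge at about (235,415) in the crop, fingers at (195,490) and (325,390). Now I'll close on it.

```bash
python3 -m creep '{"offset":[[0,0,0],[0,0,0],[0,0,0],[0,0,0],[0,0,0]],"rotation":[[0,0,0],[0,0,0],[0,0,0],[0,0,0],[0,0,0]]}' 1 15 
```

```text
time_s: 4.75
ee_pos: [421.6, 243.0, 45.9]
ee_rot: [-180.0, -0.0, -8.5]
force: [-0.4, 1.6, -1.4]
gripper_width: 9.8
```

The opening reads 9.8 mm, which matches the 10 mm ridge, so it's gripped. Next, slide along tool +y, which is the tray's -y.

```bash
python3 -m creep '{"offset":[[0,0.015,0],[0,0.015,0],[0,0.015,0],[0,0,0]],"rotation":[[0,0,0],[0,0,0],[0,0,0],[0,0,0]]}' 1 15 && python3 -m creep '{"offset":[[0,0.01,0],[0,0.01,0],[0,0,0]],"rotation":[[0,0,0],[0,0,0],[0,0,0]]}' 1
```

```text
time_s: 5.25
ee_pos: [414.9, 196.5, 45.9]
ee_rot: [179.9, -0.0, -8.5]
force: [1.7, -1.3, -2.6]
gripper_width: 9.8
time_s: 5.62
ee_pos: [412.1, 177.6, 45.9]
ee_rot: [179.9, -0.0, -8.5]
force: [2.2, -1.9, -3.3]
gripper_width: 10.2
```

```bash
python3 -m creep '{"offset":[[0,0.006,0],[0,0.004,0],[0,0,0]],"rotation":[[0,0,0],[0,0,0],[0,0,0]]}' 1;  python3 -m creep '{"offset":[[0,0.004,0],[0,0,0]],"rotation":[[0,0,0],[0,0,0]]}' 1; python3 -m creep '{"offset":[[0,0.004,0],[0,0,0]],"rotation":[[0,0,0],[0,0,0]]}' 1
```

```text
time_s: 6.0
ee_pos: [410.7, 168.2, 45.9]
ee_rot: [180.0, -0.0, -8.4]
force: [2.8, -1.4, -4.5]
gripper_width: 9.9
time_s: 6.25
ee_pos: [410.2, 164.5, 45.9]
ee_rot: [-180.0, -0.0, -8.5]
force: [3.7, -0.5, -5.2]
gripper_width: 9.6
time_s: 6.5
ee_pos: [410.2, 164.4, 45.9]
ee_rot: [-179.6, -0.0, -8.7]
force: [2.0, 17.2, -10.0]
gripper_width: 10.2
```

It hit the hard stop: y force 17 N and no further travel after 78.5 mm. I'll release, rise and check.

```bash
python3 -m creep '{"offset":[[0,0,0],[0,0,0],[0,0,0],[0,0,0]],"rotation":[[0,0,0],[0,0,0],[0,0,0],[0,0,0]]}' 0.4 && python3 -m creep '{"offset":[[0,0,-0.03],[0,0,-0.05],[0,0,-0.05],[0,0,-0.05],[0,0,0]],"rotation":[[0,0,0],[0,0,0],[0,0,0],[0,0,0],[0,0,0]]}' 0.4;python3 - <<'E'
from h import *
for n,(x,y,w,h,k) in {"side":(150,240,150,160,4),"top":(100,170,150,110,5)}.items():
    im=cv2.cvtColor(grab_frame(n),cv2.COLOR_RGB2BGR);cv2.imwrite(f"pics/{n}3.png",cv2.resize(im[y:y+h,x:x+w],None,fx=k,fy=k,interpolation=cv2.INTER_CUBIC))
E
```

```text
time_s: 7.0
ee_pos: [409.2, 160.5, 46.0]
ee_rot: [180.0, 0.0, -8.5]
force: [-0.1, -0.7, -1.1]
gripper_width: 47.2
time_s: 7.62
ee_pos: [411.6, 161.4, 229.8]
ee_rot: [-179.8, -0.5, -8.5]
force: [-0.2, -0.1, 0.1]
gripper_width: 54.7
```

View pics/side3.png

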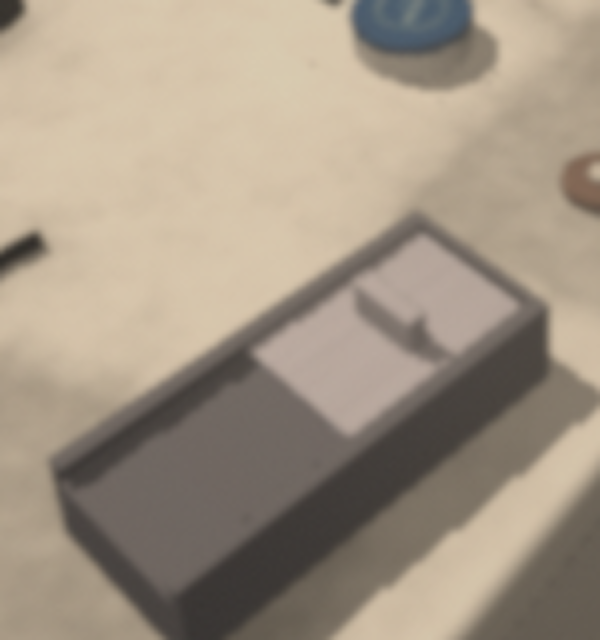

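```bash
python3 - <<'E'
from scipy.spatial.transform import Rotation as Ro
import numpy as np
u=np.array([np.cos(np.radians(108)),np.sin(np.radians(108)),0]);z=np.array([0,0,1.])
m=np.array([423.5,-279,65]);ax=(u+z)*.70711;zt=(u-z)*.70711
R=np.stack([ax,np.cross(zt,ax),zt],1);print(Ro.from_matrix(R).as_euler('xyz',degrees=True))
g=m+35*ax
print("grip",g,"TCP",g+18.8*zt,"standoff90",g+18.8*zt-90*zt)
E
python3 mv.py 420 -150 200 180 0 108
```

```text
[180. -45. 108.]
grip [ 415.85218476 -255.46244494   89.74885   ] TCP [ 411.74421543 -242.81941536   76.455182  ] standoff90 [ 431.41002605 -303.34455695  140.095082  ]
t 7.725 pos [408.98 160.47 225.8 ] rpy [179.99   0.    -8.47] q [ 19.93   5.5  104.74  -0.01  69.77 118.41] F [-0.06 -0.28 -0.38] w 54.56320456863224
shift in current tool [ 56.66 305.45  25.85] in target tool [-298.68  -85.46   25.8 ] rotvec [   0.      0.01 -116.47]
```

The cover is over the well and flush with the -y end wall at about (480,260) in the crop. The ridge stayed put after release, so it's shut. On to the stand.

```bash
python3 -m creep '{"offset":[[0.009,0.0455,0],[0.009,0.0455,0],[0.009,0.0455,0],[0.009,0.0455,0],[0.009,0.0455,0]],"rotation":[[0,0,0],[0,0,0],[0,0,0],[0,0,0],[0,0,0]]}' 0; python3 -m creep '{"offset":[[0.009,0.0455,0],[0.009,0.0455,0],[0.009,0.0455,0],[0.009,0.0455,0],[0.009,0.0455,0]],"rotation":[[0,0,0],[0,0,0],[0,0,0],[0,0,0],[0,0,0]]}' 0;  python3 -m creep '{"offset":[[0,0,0],[0,0,0],[0,0,0],[0,0,0],[0,0,0]],"rotation":[[0,0,-10.5],[0,0,-10.5],[0,0,-10.5],[0,0,-10.5],[0,0,-10.5]]}' 0;  python3 -m creep '{"offset":[[0,0,0],[0,0,0],[0,0,0],[0,0,0],[0,0,0]],"rotation":[[0,0,-10.5],[0,0,-10.5],[0,0,-10.5],[0,0,-10.5],[0,0,-10.5]]}' 0; python3 -m creep '{"offset":[[0,0,0],[0,0,0]],"rotation":[[0,0,-10.5],[0,0,0]]}' 0;python3 mv.py 431 -303 200 180 -45 108
```

```text
time_s: 8.35
ee_pos: [419.1, -72.2, 224.0]
ee_rot: [-180.0, 0.2, -8.5]
force: [0.9, 0.4, 0.4]
gripper_width: 90.8
time_s: 8.98
ee_pos: [430.3, -303.5, 223.7]
ee_rot: [-179.9, 0.2, -8.5]
force: [0.1, 0.1, 0.4]
gripper_width: 91.4
time_s: 9.6
ee_pos: [430.4, -301.9, 223.6]
ee_rot: [-179.7, 0.0, 44.4]
force: [-0.1, 0.7, -0.9]
gripper_width: 91.4
time_s: 10.22
ee_pos: [430.4, -301.9, 223.6]
ee_rot: [-179.8, -0.2, 96.9]
force: [0.4, 0.2, -0.2]
gripper_width: 91.6
time_s: 10.48
ee_pos: [430.6, -302.0, 224.0]
ee_rot: [-179.9, -0.2, 106.9]
force: [-0.2, -0.1, 0.4]
gripper_width: 91.5
t 10.475 pos [ 430.62 -301.99  223.98] rpy [-179.86   -0.18  106.91] q [-36.29  13.64  94.8   -0.    71.79 -53.2 ] F [-0.24 -0.07  0.37] w 91.52451555296477
shift in current tool [-1.15  0.13 23.98] in target tool [-17.72   0.05  16.2 ] rotvec [ 0.3  44.81 -1.09]
```

```bash
python3 -m creep '{"offset":[[0,0,0],[0,0,0],[0,0,0],[0,0,0],[0,0,0]],"rotation":[[0,0,-1],[0,10,0],[0,10,0],[0,10,0],[0,0,0]]}' 0;python3 -m creep '{"offset":[[0,0,0],[0,0,0],[0,0,0]],"rotation":[[0,10,0],[0,5,0],[0,0,0]]}' 0;python3 mv.py 431.5 -303.3 140 180 -45 108
```

```text
time_s: 11.1
ee_pos: [431.4, -304.3, 222.6]
ee_rot: [-179.8, -30.2, 107.7]
force: [-1.0, -0.2, 0.5]
gripper_width: 91.4
time_s: 11.48
ee_pos: [431.3, -302.4, 224.9]
ee_rot: [-179.9, -45.0, 107.9]
force: [0.3, -0.1, -0.4]
gripper_width: 91.3
t 11.475 pos [ 431.32 -302.36  224.95] rpy [-179.86  -44.98  107.9 ] q [-47.17  35.57  73.38  18.62 112.18 -64.57] F [ 0.31 -0.08 -0.38] w 91.2557057854296
shift in current tool [-60.72   0.03  59.42] in target tool [-60.74  -0.12  59.4 ] rotvec [-0.07  0.02 -0.07]
```

```bash
python3 -m creep '{"offset":[[-0.02,0,0.02],[-0.02,0,0.02],[-0.0205,0,0.0195],[0,0,0]],"rotation":[[0,0,0],[0,0,0],[0,0,0],[0,0,0]]}' 0;python3 -m creep '{"offset":[[0,0,0.02],[0,0,0.02],[0,0,0]],"rotation":[[0,0,0],[0,0,0],[0,0,0]]}' 0;python3 mv.py 411.7 -242.8 76.5 180 -45 108
python3 - <<'E'
from h import *
for n,(x,y,w,h,k) in {"side":(280,110,150,150,4),"top":(290,180,150,110,5)}.items():
    im=cv2.cvtColor(grab_frame(n),cv2.COLOR_RGB2BGR);cv2.imwrite(f"pics/{n}4.png",cv2.resize(im[y:y+h,x:x+w],None,fx=k,fy=k,interpolation=cv2.INTER_CUBIC))
E
```

```text
time_s: 11.98
ee_pos: [431.2, -301.8, 141.2]
ee_rot: [-179.9, -45.0, 108.0]
force: [0.2, 0.6, 0.5]
gripper_width: 91.0
time_s: 12.35
ee_pos: [422.9, -275.4, 114.4]
ee_rot: [180.0, -44.9, 108.1]
force: [-0.4, 0.1, 0.5]
gripper_width: 91.2
t 12.35 pos [ 422.86 -275.43  114.43] rpy [179.98 -44.92 108.11] q [-46.18  38.72  84.55  18.05  98.23 -68.5 ] F [-0.42  0.1   0.48] w 91.2025550064582
shift in current tool [-2.36 -0.48 51.21] in target tool [-2.44 -0.53 51.2 ] rotvec [-0.06  0.08  0.08]
```

View pics/side4.png

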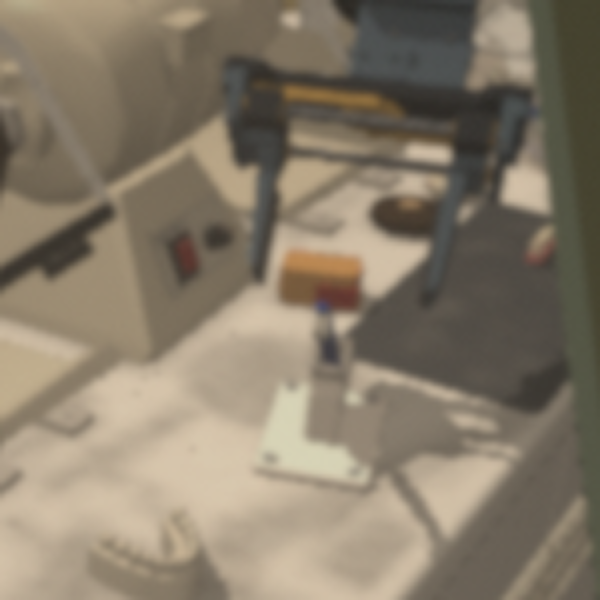

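View pics/top4.png

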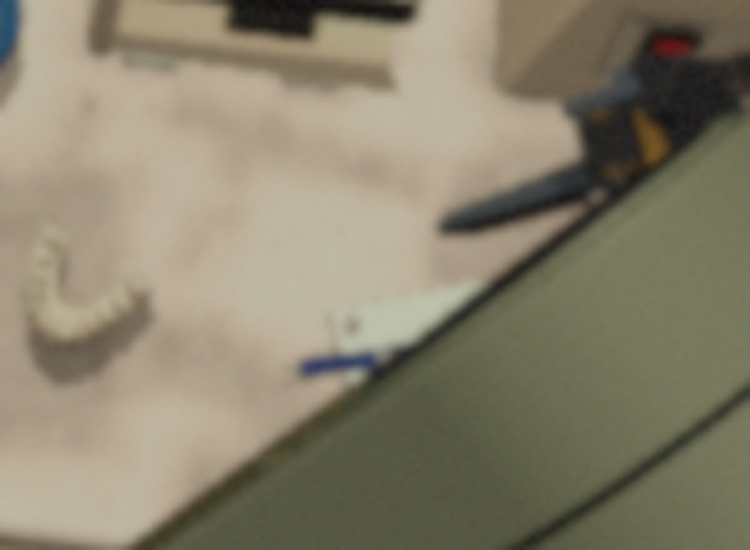

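In the side crop the fingertips, at (258,275) and (430,300), straddle the brush at (325,325). I'll advance, then close gently and watch the force.

```bash
python3 -c "
from h import *
print(proj('side',[422.9,-275.4,114.4]))"
python3 -m creep '{"offset":[[-0.002,0,0.02],[0,-0.0005,0.02],[0,0,0.011],[0,0,0],[0,0,0]],"rotation":[[0,0,0],[0,0,0],[0,0,0],[0,0,0],[0,0,0]]}' 0.4; python3 mv.py 411.7 -242.8 76.5 180 -45 108
python3 - <<'E'
from h import *
for n,(x,y,w,h,k) in {"side":(310,130,100,100,6)}.items():
    im=cv2.cvtColor(grab_frame(n),cv2.COLOR_RGB2BGR);cv2.imwrite(f"pics/{n}5.png",cv2.resize(im[y:y+h,x:x+w],None,fx=k,fy=k,interpolation=cv2.INTER_CUBIC))
E
```

```text
[364.17000856 180.65549154]
time_s: 13.08
ee_pos: [412.3, -244.3, 75.9]
ee_rot: [179.9, -44.9, 108.1]
force: [0.3, -0.1, -0.2]
gripper_width: 54.7
t 13.075 pos [ 412.32 -244.33   75.87] rpy [179.93 -44.9  108.08] q [-45.03  38.93  91.02  18.69  91.57 -69.7 ] F [ 0.34 -0.08 -0.22] w 54.712755103662914
shift in current tool [ 1.61 -0.12  0.71] in target tool [ 1.61 -0.12  0.72] rotvec [0.01 0.1  0.06]
```

View pics/side5.png

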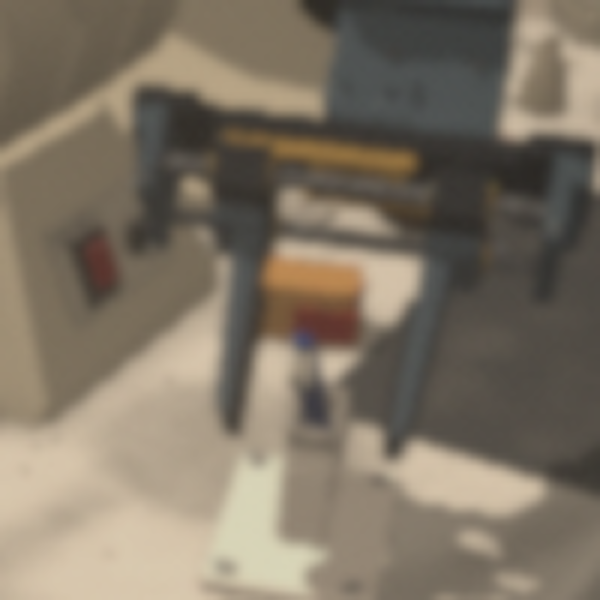

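The brush handle, at about (313,405) in the crop, is centred between the fingertips at (230,430) and (395,455). Closing softly.

```bash
python3 -m creep '{"offset":[[0,0,0],[0,0,0],[0,0,0],[0,0,0],[0,0,0]],"rotation":[[0,0,0],[0,0,0],[0,0,0],[0,0,0],[0,0,0]]}' 1 6; python3 -m creep '{"offset":[[0,0,0],[0,0,0]],"rotation":[[0,0,0],[0,0,0]]}' 1 25
```

```text
time_s: 13.75
ee_pos: [412.4, -243.5, 75.3]
ee_rot: [179.9, -45.0, 108.1]
force: [2.6, 0.3, -0.5]
gripper_width: 11.9
time_s: 14.0
ee_pos: [412.6, -243.4, 75.3]
ee_rot: [179.9, -45.0, 108.1]
force: [4.1, 1.1, -0.7]
gripper_width: 11.9
```

It holds at 11.9 mm with a small side load. Draw it out along tool +x.

```bash
python3 -m creep '{"offset":[[0.005,0,0],[0.01,0,0],[0.01,0,0],[0,0,0]],"rotation":[[0,0,0],[0,0,0],[0,0,0],[0,0,0]]}' 1 25; python3 -m creep '{"offset":[[0.015,0,0],[0.02,0,0],[0.02,0,0],[0,0,0],[0,0,0]],"rotation":[[0,0,0],[0,0,0],[0,0,0],[0,0,0],[0,0,0]]}' 1
python3 - <<'E'
from h import *
for n,(x,y,w,h,k) in {"side":(280,110,150,150,4)}.items():
    im=cv2.cvtColor(grab_frame(n),cv2.COLOR_RGB2BGR);cv2.imwrite(f"pics/{n}6.png",cv2.resize(im[y:y+h,x:x+w],None,fx=k,fy=k,interpolation=cv2.INTER_CUBIC))
E
```

```text
time_s: 14.5
ee_pos: [406.6, -226.1, 93.8]
ee_rot: [179.9, -45.0, 108.1]
force: [5.1, 0.8, 2.0]
gripper_width: 12.2
time_s: 15.12
ee_pos: [393.9, -189.9, 131.8]
ee_rot: [-179.9, -45.0, 108.0]
force: [-0.1, -0.9, -0.6]
gripper_width: 11.9
```

View pics/side6.png

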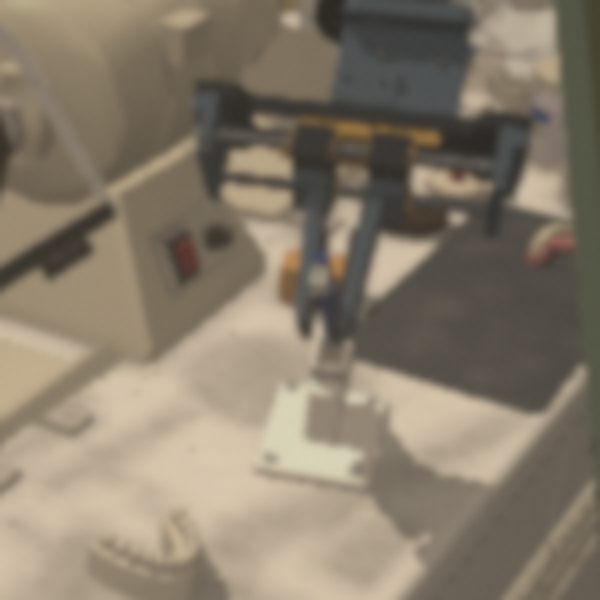

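The brush came out with the fingers (blue handle at about (318,285), clear of the mouth at (335,350)), and the force is back to zero. I'll lift it and level it.

```bash
python3 -m creep '{"offset":[[0.015,0,-0.015],[0.02,0,-0.02],[0,0,0]],"rotation":[[0,0,0],[0,0,0],[0,0,0]]}' 1 ; python3 -m creep '{"offset":[[0,0,0],[0,0,0],[0,0,0],[0,0,0],[0,0,0]],"rotation":[[0,-8,0],[0,-10,0],[0,-10,0],[0,-10,0],[0,-7,0]]}' 1; python3 -m creep '{"offset":[[0,0,0]],"rotation":[[0,0,0]]}' 1; python3 mv.py 461 -168 125 180 0 108
```

```text
time_s: 15.55
ee_pos: [394.8, -190.6, 182.0]
ee_rot: [179.9, -44.8, 108.1]
force: [-0.4, -0.1, -0.5]
gripper_width: 12.0
time_s: 16.18
ee_pos: [393.6, -189.4, 180.9]
ee_rot: [-180.0, 0.2, 108.1]
force: [-0.7, -0.2, -0.8]
gripper_width: 12.0
time_s: 16.3
ee_pos: [393.0, -188.1, 180.8]
ee_rot: [-179.9, -0.1, 108.2]
force: [0.2, -0.6, -0.6]
gripper_width: 11.9
t 16.3 pos [ 393.04 -188.08  180.84] rpy [-179.93   -0.1   108.22] q [-27.1    7.34 109.5    0.02  63.28 -45.32] F [ 0.24 -0.59 -0.59] w 11.894561539032063
shift in current tool [-2.27 70.9  55.74] in target tool [-1.91 70.84 55.84] rotvec [-0.07 -0.1   0.22]
```

```bash
python3 -m creep '{"offset":[[-0.001,0.02,0],[-0.001,0.025,0],[0,0.026,0],[0,0,0.02],[0,0,0]],"rotation":[[0,0,0],[0,0,0],[0,0,0],[0,0,0],[0,0,0]]}' 1 ; python3 -m creep '{"offset":[[0,0,0.02],[0,0,0.015],[0,0,0],[0,0,0]],"rotation":[[0,0,0],[0,0,0],[0,0,0],[0,0,0]]}' 1; python3 mv.py 461 -168 125 180 0 108
python3 - <<'E'
from h import *
for n,(x,y,w,h,k) in {"side":(240,110,170,150,4),"top":(270,180,150,110,5)}.items():
    im=cv2.cvtColor(grab_frame(n),cv2.COLOR_RGB2BGR);cv2.imwrite(f"pics/{n}7f.png",im);cv2.imwrite(f"pics/{n}7.png",cv2.resize(im[y:y+h,x:x+w],None,fx=k,fy=k,interpolation=cv2.INTER_CUBIC))
E
```

```text
time_s: 16.92
ee_pos: [462.8, -169.9, 159.2]
ee_rot: [-179.8, -0.2, 108.0]
force: [0.0, -0.5, 0.2]
gripper_width: 12.2
time_s: 17.42
ee_pos: [462.9, -170.0, 126.9]
ee_rot: [180.0, 0.0, 108.0]
force: [0.3, 0.1, 0.2]
gripper_width: 11.4
t 17.425 pos [ 462.85 -170.01  126.88] rpy [179.96   0.03 108.02] q [-21.51  15.36 107.67   0.    56.92 -39.53] F [0.3  0.13 0.2 ] w 11.374149536731679
shift in current tool [ 2.49 -1.14  1.88] in target tool [ 2.48 -1.14  1.88] rotvec [0.04 0.03 0.02]
```

View pics/side7.png

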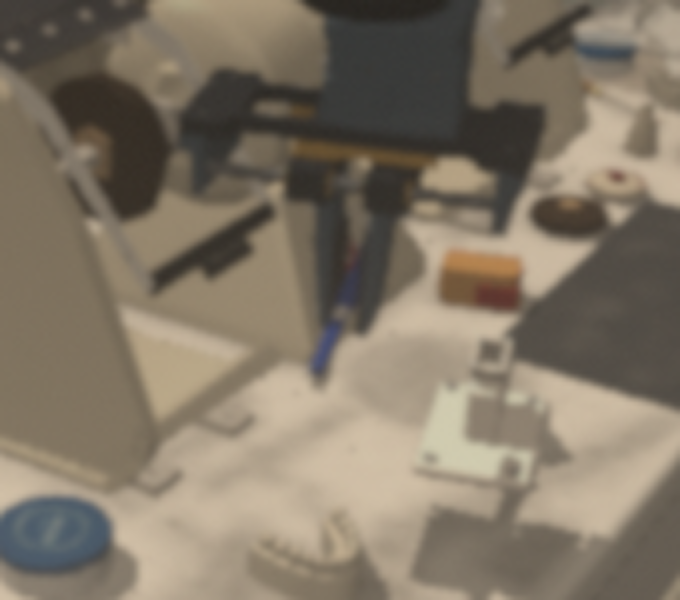

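View pics/top7.png

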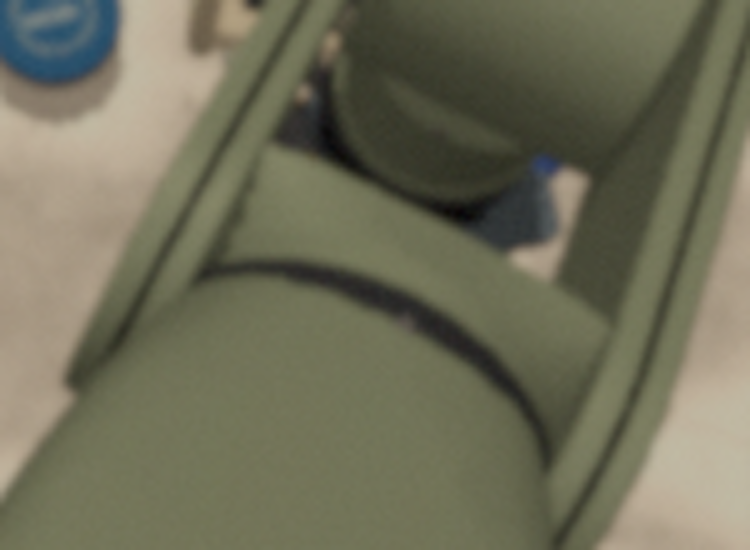

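```bash
python3 - <<'E'
from h import *
u=np.array([np.cos(np.radians(108)),np.sin(np.radians(108)),0]);g=np.array([462.85,-170,145.7])
for k in(35,85):
  for dz in(0,-13):
    X=g+k*u+[0,0,dz];p=proj("side",X);print(k,dz,X,p,(p-[240,110])*4+1.5)
for z in(100,140):print(plane("side",(319.2,203),z))
E
```

```text
35 0 [ 452.0344052  -136.71302193  145.7       ] [323.37012147 188.48619641] [334.9804859  315.44478564]
35 -13 [ 452.0344052  -136.71302193  132.7       ] [323.03825497 193.90429178] [333.65301989 337.1171671 ]
85 0 [436.58355548 -89.16019611 145.7       ] [317.69695612 199.979429  ] [312.28782447 361.41771599]
85 -13 [436.58355548 -89.16019611 132.7       ] [317.39593279 205.57021748] [311.08373115 383.78086993]
[ 466.45815586 -147.83495149  100.        ]
[432.79702769 -89.21897317 140.        ]
```

The visible head end, at (318,370) in the side crop, is within 2–3 mm of the predicted level pose, and the cast hasn't moved. Lower to 8 cm over the cast.

```bash
python3 -m creep '{"offset":[[0.001,-0.001,0.01],[0.001,0,0.011],[0,0,0],[0,0,0],[0,0,0]],"rotation":[[0,0,0],[0,0,0],[0,0,0],[0,0,0],[0,0,0]]}' 1 ; python3 -m creep '{"offset":[[0,0,0],[0,0,0],[0,0,0],[0,0,0]],"rotation":[[0,0,0],[0,0,0],[0,0,0],[0,0,0]]}' 1;python3 mv.py 461 -168 105 180 0 108
python3 - <<'E'
from h import *
im=cv2.cvtColor(grab_frame("side"),cv2.COLOR_RGB2BGR);cv2.imwrite("pics/side8.png",cv2.resize(im[140:400,150:420],None,fx=2.3,fy=2.3,interpolation=cv2.INTER_CUBIC))
a=cv2.imread("pics/side0.png");c=cv2.imread("pics/side7f.png")
for n,(x,y,w,h) in {"cast":(300,230,38,34),"wheel":(288,276,26,18),"tin":(236,232,36,28)}.items():
    r=cv2.matchTemplate(cv2.GaussianBlur(im,(3,3),0)[y-8:y+h+8,x-8:x+w+8],cv2.GaussianBlur(a,(3,3),0)[y:y+h,x:x+w],cv2.TM_CCOEFF_NORMED);print(n,cv2.minMaxLoc(r)[1],np.array(cv2.minMaxLoc(r)[3])-8)
E
```

```text
time_s: 18.15
ee_pos: [461.0, -168.2, 105.6]
ee_rot: [180.0, 0.0, 108.0]
force: [0.9, 0.3, -0.4]
gripper_width: 11.6
time_s: 18.65
ee_pos: [460.8, -168.1, 105.5]
ee_rot: [180.0, 0.0, 108.0]
force: [0.3, 0.7, -0.8]
gripper_width: 12.1
t 18.65 pos [ 460.78 -168.09  105.45] rpy [180.     0.01 108.04] q [-21.38  16.55 109.62  -0.    53.82 -39.42] F [ 0.3   0.69 -0.84] w 12.099992513772932
shift in current tool [0.01 0.23 0.45] in target tool [0.01 0.23 0.45] rotvec [0.   0.01 0.04]
cast 0.9981290102005005 [0 0]
wheel 0.999731183052063 [0 0]
tin 0.9998835921287537 [0 0]
```

View pics/side8.png

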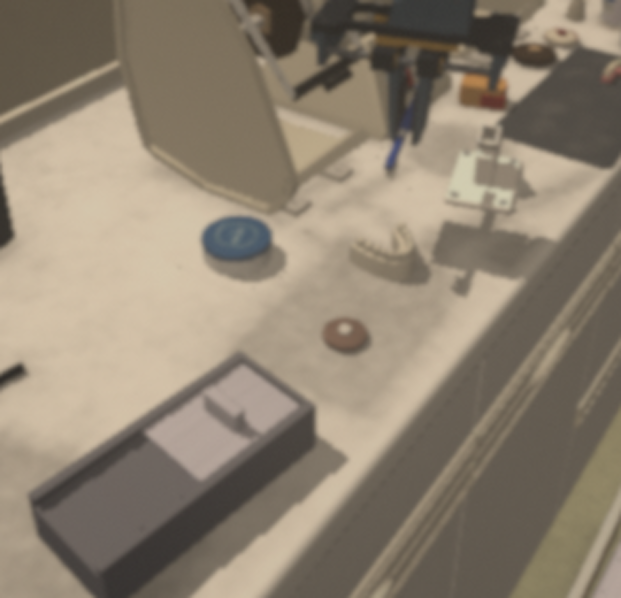

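The side picture shows the brush level with its head at about (391,165), the cast at (385,255), and the cover still shut. The cast, wheel and tin show no pixel shift. Handing in.

```bash
python3 -c "
from h import *
print(plane('side',(319.8,211.5),120))
print(env.job_done()); s=env.state(); print(s['time_s'],s['ee_pos'],s['gripper_width'])"
```

```text
[431.05740169 -90.54088488 120.        ]
the job is handed in; nothing more can be done
None
the job is handed in; nothing more can be done
```

I shut the cover, drew the brush out of the leaning sleeve and handed the job in at about 18.7 s with the gripper holding it over the cast. No verdict is reported, so success rests on the checks below.

- **Cover:** I pinched the ridge and slid it 78.5 mm until it hit the hard stop at 17 N. Later pictures show it still shut.
- **Brush:** I gripped the handle at 25 N and drew it out 78 mm along the sleeve. The last finger opening was 12.1 mm, matching the 12 mm handle, and the outside force was under 1.2 N.
- **Final pose:** The tool points straight down (roll 180°, pitch 0°). That puts the bristle tips about 111 mm above the worktop, or 8 cm over the cast. In the side view the head end is 4–5 mm from where I expected it.
- **Cast, wheel and tin:** Matching the first and last side pictures showed no pixel shift.

**Disagreements and gaps:**
- The two cameras put the cast about 11 mm apart in y. I used the average, and the limit is 30 mm.
- The arm hid the brush from the top camera at the end, so only the side view and the arm's own pose confirm it.
- The bristles facing down was worked out from the grasp angle. They are too small to see in the pictures.

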